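# Close the nesting canister

### The arm

A 7-joint arm with a two-finger parallel gripper is mounted at the origin on a cart in front of the work surface, level with it; the furniture and walls round the work are solid. World frame = base frame: x ahead of the robot, y to its left, z up, the work surface at z = 0. Lengths are in m, angles in rad, forces in N, time in s.
With the tool pointing down it reaches from about 0.4 to 0.9 m from the base axis. Payload 5.5 kg.
Tool frame: the origin (TCP) lies between the finger pads; the fingertips stand 19 mm ahead of it and the grasp point (between the pads) is the TCP; z points along the fingers, y is the line along which they close (so a half turn about z gives the same grasp; the last joint's range is limited). The gripper opens to 92 mm and grips with 3 to 60 N. Pads are 19 mm wide; open, the fingers measure 130 mm over their backs; the gripper's body (75 mm by 190 mm) begins 47 mm behind the grasp point.
Start: joints at [1.458, 0.501, -0.427, 1.55, 0.221, 1.138, -0.21], TCP at [0.239, -0.605, 0.246] pointing down, gripper open.
Joint ranges: [-2.88, 2.88], [-0.31, 2.03], [-1.54, 1.56], [0.2, 2.42], [-1.41, 4.55], [0.19, 2.02], [-2.57, 2.57]. Speed limits (rad/s): [2.57, 2.57, 3.14, 3.14, 3.14, 3.14, 3.14].

### API

Orientations are given as a unit quaternion [x, y, z, w].
In Python, from plant import env, cams, finish_job gives the robot as it stands. The module is installed in compiled form; this text tells all that it offers.
- The arm moves only by the shell command python3 -m pendant 'ROWS' [OPENING]. ROWS is JSON, a list of rows, each a list of 6 numbers: the shift along the tool's x, y, z in m, then the turn, a rotation vector about the tool's x, y, z in degrees. In form: [[dx, dy, dz, wx, wy, wz], ...]. A call has 1 to 12 rows; each row shifts and turns the commanded pose from where the row before left it, along the tool's axes as they then stand; what a row does not reach is not made up. A row lasts 1/12 s, in which the tool goes at most 41.7 mm and 7.16 degrees, less where a joint would pass 70% of its speed; a pose out of reach is approached as far as the arm can. A call is refused whole if a number of a shift passes 0.0417 or a number of a turn 7.16, either way. A call with a gripper value outside its range is refused whole. OPENING is the closure, from -1 (fully open) to 1 (shut), so that 0 is half open, set as the call begins (- or left out, the last holds). The fingers move at their own pace and stop on an object; the grip force is fixed at half the most. Time passes only in rows, so rows that do not move let the fingers close. It gives the time, the measured TCP pose, the force, the opening and the grip force at its end, in the units of the state.
- env.observe(): the state, without advancing time (a new reading comes with each control period).
- cams.read_camera(name): name is "scene" or "top"; returns a dict with "frame" (400x640x3 uint8, blue, green, red), "intrinsics" (3x3 intrinsics, pixels), "T" (4x4, takes a point from camera to world coordinates). Camera axes: x right, y up, looking along -z (the intrinsics and any distortion apply to the point x, -y, -z); pixel columns grow to the right and rows downward; lengths in m; the calibration is good to about 2 mm. A picture is of the moment at which its call begins. There is no depth.
- finish_job(): hands the job in; it is judged then, once.
The state is a dict: "time": time; "qpos": joint angles; "qd": joint speeds; "tau": joint torques, N m; "eef_pos": TCP position; "eef_rot": TCP orientation; "force": force on the tool from outside, world axes, zero at the start; "wrist_torque": the same for the moment, N m; "finger_gap": finger opening in m; "grip_force": force on a finger pad.
Only numpy, scipy, OpenCV 4.12 (cv2) and the standard library are available. Lean on these libraries where they do the work, as an engineer would, in place of code of your own. Each camera call takes 0.05 s, during which the arm holds its last target. There are 200 camera calls.

### The job

Close the green nesting canister: lower the green cover over the small copper canister that stands in the green base, so that its two lugs drop through the gaps in the base's rim, then twist it clockwise (seen from above) to the stop and let go. Leave the terracotta-coloured cover where it stands.

Things in the scene. Friction and masses are not known exactly. Their poses are not given: they have to be found in the camera images.
- cover_green: Dark green cover: upside-down round cup, 74 mm across, 86 high, wall 3, open below. Origin: centre of the bottom rim, z up. Oak grip bar on top, 54 mm long along its x, 16 wide, z = 85 to 120 mm. Two lugs at the rim, at +x and -x (the bar points at them), 14 mm wide, 8 high, out to 53 mm from the axis; a half turn makes no difference. About 0.25 kg, stands on the worktop.
- base_green: Dark green round dish, 142 mm across, 25 high, fixed to the worktop. Origin: centre of the underside, z up. The cover's rim comes to rest on its floor, z = 6 mm; a cone collar there (58 mm across, 49 at its top, z = 20) roughly centres it. An inward steel lip, z = 18 to 25, inner edge 46 mm from the axis, has two opposite gaps. Cover play in the gaps: 9 mm sideways. Closed, the bar lies along the base's x axis.
- base_gap (a point): Middle of one gap in the steel lip, at its top, 50 mm from the base's axis, 55 degrees counter-clockwise (from above) from the base's x axis; the other gap is opposite. The cover's lugs drop through with 15 degrees to spare either way; stops prevent turning the wrong way.
- base_dot (a point): Black dot on the steel lip on the base's +x side, 58 mm out; another is opposite. When closed the lugs lie under the dots, 55 degrees clockwise from the gaps, and the bar points at them; solid stops end the turn about 6 degrees further. Turning takes almost no force.
- inner_canister: Small copper-coloured canister with wooden lid and knob, 40 mm across, 67 mm high with the knob, standing loose in the collar of the base; top of the knob 76 mm above the worktop. Origin: centre of its underside, z up. It stays there; the closed cover hides it.
- cover_clay: Bystander to be left alone: a terracotta-coloured (orange-brown) cover of another set, same shape, size and axes as the green one, also standing on the worktop.

How it is judged:
By the outcome, as a careful person would: the job done as asked, in the order asked, and still so for the second after the job is handed in, with the robot touching nothing.
It also fails if it takes over 43 s, if anything falls off the work surface, if the arm or the gripper's body presses on something with over 40 N, if the wrist force passes 120 N, or if a joint passes its speed limit or range.

## Working session

There is one attempt and no reset: what is moved stays moved. The work goes in short steps, Python scripts to look and compute and a shell command to move; the robot and the scene stay as the last step left them, time stands still between calls to the robot, and variables do not carry over. Pictures are saved under pics/ and viewed, at most 10 in all, crops included, and the job is handed in when it is done.

```bash
mkdir -p pics; python3 - <<'E'
from plant import env,cams
import cv2
for n in("scene","top"):
    d=cams.read_camera(n);cv2.imwrite(f"pics/{n}0.png",d["frame"]);print(d["intrinsics"],d["T"],d.keys())
s=env.observe();print(s["time"],s["eef_pos"],s["eef_rot"],s["finger_gap"],s["force"])
E
```

```text
[[396.09915374   0.         317.84414574]
 [  0.         396.09915374 204.06061858]
 [  0.           0.           1.        ]] [[-0.84451758  0.30594252 -0.43953297  0.1555636 ]
 [-0.53547471 -0.47085846  0.70111279  0.58405894]
 [ 0.0075424   0.82746087  0.56147273  0.53912948]
 [ 0.          0.          0.          1.        ]] dict_keys(['frame', 'intrinsics', 'T'])
[[418.58190935   0.         325.40503128]
 [  0.         418.58190935 203.97304501]
 [  0.           0.           1.        ]] [[ 0.01709955  0.99107931 -0.13217185  0.42075391]
 [-0.99958412  0.02001491  0.02076027 -0.01024736]
 [ 0.02322048  0.1317619   0.99100939  0.9100909 ]
 [ 0.          0.          0.          1.        ]] dict_keys(['frame', 'intrinsics', 'T'])
0.1 [ 0.23828923 -0.60408433  0.2447862 ] [ 9.82392826e-01  1.86824873e-01 -1.52164783e-04 -8.82593587e-04] 0.09158073934819379 [-0.12971678  0.37016014  0.7517124 ]
```

View pics/scene0.png

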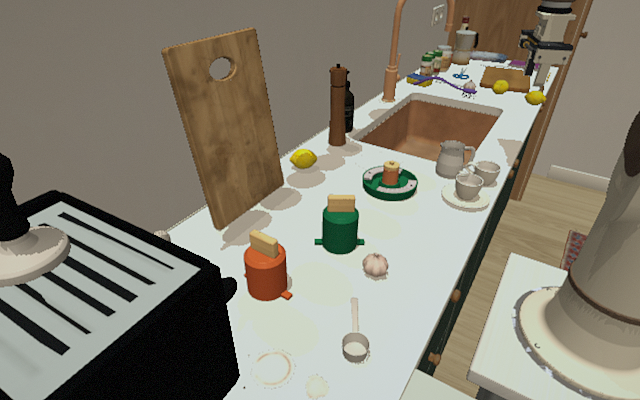

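View pics/top0.png

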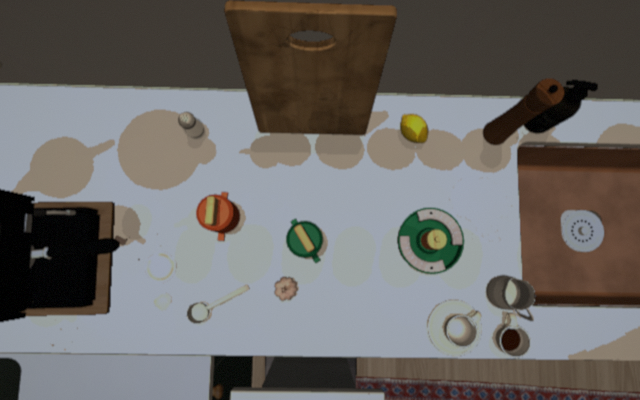

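The top view shows the green cover at about (304,239) with its bar running upper-left to lower-right. The base is at about (430,241) with dots near (432,213) and (430,267). The clay cover is at (217,213). I'll enlarge the base and the cover.

```bash
cat > h.py <<'E'
import numpy as np,cv2
from plant import env,cams
def ray(d,u,v,z):
    K=d["intrinsics"];T=d["T"]
    r=T[:3,:3]@np.array([(u-K[0,2])/K[0,0],-(v-K[1,2])/K[1,1],-1]);o=T[:3,3]
    return (o+r*(z-o[2])/r[2])[:2]
def proj(d,p):
    T=d["T"];K=d["intrinsics"];c=T[:3,:3].T@(np.array(p)-T[:3,3])
    return np.array([K[0,2]+K[0,0]*c[0]/-c[2],K[1,2]-K[1,1]*c[1]/-c[2]])
E
python3 - <<'E'
from h import *
d=cams.read_camera("top");f=d["frame"]
c=np.hstack([cv2.resize(f[195:285,385:475],(400,400),interpolation=2),cv2.resize(f[195:285,260:350],(400,400),interpolation=2)])
cv2.imwrite("pics/crop1.png",c)
hsv=cv2.cvtColor(f,cv2.COLOR_BGR2HSV)
g=cv2.inRange(hsv,(65,90,25),(95,255,255));
n,l,st,ce=cv2.connectedComponentsWithStats(g)
for i in range(1,n):
    if st[i,4]>60: print(st[i],ce[i])
E
```

```text
[ 398  212   65   58 1427] [429.22704975 240.43728101]
[287 220  35  42 725] [304.51034483 239.9462069 ]
```

View pics/crop1.png

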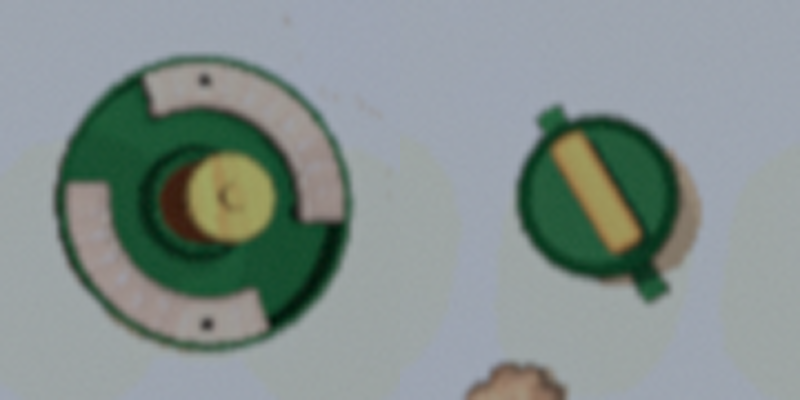

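The crop shows the black dots at (204,80) and (207,324), with gaps upper left and lower right. The cover's lugs are at (551,119) and (652,288), and the bar's top is centred near (598,192).

```bash
python3 - <<'E'
from h import *
from scipy.spatial.transform import Rotation as R
d=cams.read_camera("top");f=d["frame"]
px=lambda x,y,ox:(ox+(x+.5)/4.4444-.5,195+(y+.5)/4.4444-.5)
a=ray(d,*px(204,80,385),.025);b=ray(d,*px(207,324,385),.025)
ang=lambda v:np.degrees(np.arctan2(v[1],v[0]))
print("base",(a+b)/2,np.linalg.norm(a-b),ang(a-b))
a=ray(d,*px(551,119,260),.008);b=ray(d,*px(652,288,260),.008)
print("cover lugs",(a+b)/2,np.linalg.norm(a-b),ang(a-b))
hsv=cv2.cvtColor(f,cv2.COLOR_BGR2HSV)
m=cv2.inRange(hsv,(10,60,90),(35,255,255))
m2=np.zeros_like(m);m2[215:265,285:325]=m[215:265,285:325]
n,l,st,ce=cv2.connectedComponentsWithStats(m2);i=1+np.argmax(st[1:,4])
p=cv2.boxPoints(cv2.minAreaRect(np.argwhere(l==i)[:,::-1].astype(np.float32)))
w=np.array([ray(d,u,v,.12) for u,v in p]);print("bar",st[i],w.mean(0),[ (np.linalg.norm(w[k]-w[k-1]),ang(w[k]-w[k-1])) for k in (0,1)])
# outer edge of base, top rim z=.025
g=cv2.inRange(hsv,(65,90,25),(95,255,255));g[:,:380]=0
(c,ax,t)=cv2.fitEllipse(cv2.convexHull(np.argwhere(g>0)[:,::-1].astype(np.float32)));print("rim",ray(d,*c,.025),ax)
# scene view
d=cams.read_camera("scene");f=d["frame"];cv2.imwrite("pics/sc1.png",np.hstack([cv2.resize(f[150:210,350:430],(400,300),interpolation=2),cv2.resize(f[187:262,303:378],(300,300),interpolation=2)]))
s=env.observe();print(R.from_quat(s["eef_rot"]).as_matrix().round(3),s["qpos"])
E
```

```text
base [ 0.46657979 -0.25387065] 0.11622268210962175 -0.2230714458204943
cover lugs [ 0.46502093 -0.18046855] 0.09455626845273143 31.098846216027713
bar [294 225  20  27 246] [0.46114535 0.01342251] [(np.float64(0.053913285367687594), np.float64(31.841059669846175)), (np.float64(0.01641005870665674), np.float64(-58.25534224957589))]
rim [ 0.45889621 -0.24775075] (52.86957550048828, 68.40609741210938)
[[ 0.93   0.367 -0.   ]
 [ 0.367 -0.93   0.001]
 [ 0.    -0.001 -1.   ]] [ 1.45823485  0.50140133 -0.42685938  1.55086668  0.22080911  1.13829401
 -0.21029896]
```

View pics/sc1.png

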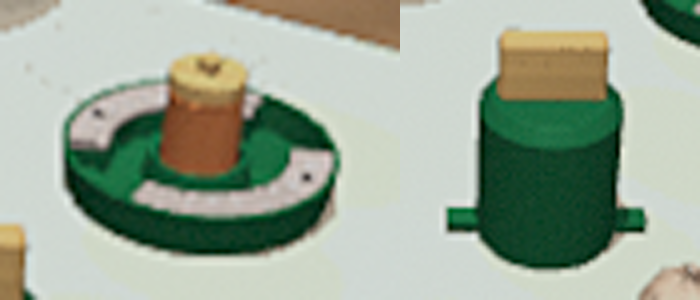

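The scene crop shows the dots at (97,113) and (307,177), the canister upright between them, and the green cover standing upright.

```bash
python3 - <<'E'
from h import *
ang=lambda v:np.degrees(np.arctan2(v[1],v[0]))
d=cams.read_camera("top");f=d["frame"]
px=lambda x,y,ox:(ox+(x+.5)/4.4444-.5,195+(y+.5)/4.4444-.5)
a=ray(d,*px(151,119,260),.008);b=ray(d,*px(252,288,260),.008)
print("cover lugs",(a+b)/2,np.linalg.norm(a-b),ang(a-b))
d=cams.read_camera("scene");f=d["frame"]
a=ray(d,350+97.5/5-.5,150+113.5/5-.5,.025);b=ray(d,350+307.5/5-.5,150+177.5/5-.5,.025)
print("base sc",(a+b)/2,np.linalg.norm(a-b),ang(a-b))
hsv=cv2.cvtColor(f,cv2.COLOR_BGR2HSV);m=cv2.inRange(hsv,(10,60,90),(35,255,255));m[:187]=0;m[262:]=0;m[:,:320]=0;m[:,370:]=0
# bar top corners: crop (500,32),(607,35),(607,50),(500,47) approx
w=np.array([ray(d,303+(x-399.5)/4-.5,187+(y+.5)/4-.5,.12) for x,y in((500,32),(607,34),(607,53),(500,50))]);print("bar sc",w.mean(0),ang(w[1]-w[0]),np.linalg.norm(w[1]-w[0]))
E
```

```text
cover lugs [0.46149481 0.01356695] 0.09513996334109495 32.178291400026815
base sc [ 0.46676183 -0.25668049] 0.11677811016485129 -0.42585344728261815
bar sc [0.45881967 0.01620463] -148.92931120608452 0.052209396046639406
```

```bash
python3 -m pendant '[[0.0145,-0.0164,0,0,0,0],[0.0145,-0.0164,0,0,0,0],[0.0145,-0.0164,0,0,0,0],[0.0145,-0.0164,0,0,0,0],[0.0145,-0.0164,0,0,0,0],[0.0145,-0.0164,0,0,0,0],[0.0145,-0.0164,0,0,0,0],[0.0145,-0.0164,0,0,0,0],[0.0145,-0.0164,0,0,0,0],[0.0145,-0.0164,0,0,0,0],[0.0145,-0.0164,0,0,0,0],[0.0145,-0.0164,0,0,0,0]]' -1
python3 -c "
from h import *
print(env.observe()['qpos'])"
```

```text
time: 1.35
eef_pos: [0.3285, -0.3567, 0.2459]
eef_rot: [0.982, 0.187, 0.0, 0.0]
force: [0.2, 1.3, 0.2]
finger_gap: 0.0918
grip_force: 0.0
[ 1.26840848  0.21287574 -0.56041463  1.95069431  0.13300444  1.01339587
 -0.54739863]
```

```bash
python3 -m pendant '[[0.0145,-0.0164,0,0,0,0],[0.0145,-0.0164,0,0,0,0],[0.0145,-0.0164,0,0,0,0],[0.0145,-0.0164,0,0,0,0],[0.0145,-0.0164,0,0,0,0],[0.0145,-0.0164,0,0,0,0],[0.0145,-0.0164,0,0,0,0],[0.0145,-0.0164,0,0,0,0],[0.0145,-0.0164,0,0,0,0],[0.0145,-0.0164,0,0,0,0],[0.0145,-0.0164,0,0,0,0],[0.0145,-0.0164,0,0,0,0]]' && python3 -m pendant '[[0.0145,-0.0164,0,0,0,0],[0.0145,-0.0164,0,0,0,0],[0.0145,-0.0164,0,0,0,0],[0.0145,-0.0164,0,0,0,0],[0.0145,-0.0164,0,0,0,0],[0.0145,-0.0164,0,0,0,0],[0,0,0,0,0,-5.2],[0,0,0,0,0,-5.2],[0,0,0,0,0,0]]'
python3 -c "
from h import *
from scipy.spatial.transform import Rotation as R
s=env.observe();M=R.from_quat(s['eef_rot']).as_matrix()
print(s['qpos'],np.degrees(np.arctan2(M[1,0],M[0,0])))
print('tool delta',M.T@(np.array([.461,.014,.108])-s['eef_pos']))"
```

```text
time: 2.35
eef_pos: [0.4181, -0.1098, 0.246]
eef_rot: [0.982, 0.187, 0.0, 0.0]
force: [0.2, 0.2, 0.5]
finger_gap: 0.0917
grip_force: 0.0
time: 3.1
eef_pos: [0.4627, 0.0134, 0.2458]
eef_rot: [0.961, 0.277, 0.0, -0.0]
force: [-0.1, 0.1, -0.4]
finger_gap: 0.092
grip_force: 0.0
[ 0.71131955  0.22338506 -0.89201154  1.99116701  0.20389489  1.01800561
 -1.28528053] 32.20020289770734
tool delta [-0.00111175 -0.00142084  0.13779174]
```

```bash
python3 -m pendant '[[-0.001,-0.0014,0.018,0,0,0],[0,0,0.018,0,0,0],[0,0,0.018,0,0,0],[0,0,0.018,0,0,0],[0,0,0.018,0,0,0],[0,0,0.018,0,0,0],[0,0,0.015,0,0,0],[0,0,0.0145,0,0,0],[0,0,0,0,0,0],[0,0,0,0,0,0]]' && python3 -m pendant '[[0,0,0,0,0,0],[0,0,0,0,0,0],[0,0,0,0,0,0],[0,0,0,0,0,0],[0,0,0,0,0,0],[0,0,0,0,0,0],[0,0,0,0,0,0],[0,0,0,0,0,0],[0,0,0,0,0,0],[0,0,0,0,0,0]]' 1
```

```text
time: 3.93
eef_pos: [0.4605, 0.0132, 0.108]
eef_rot: [0.962, 0.274, -0.001, -0.0]
force: [0.3, 0.6, 1.1]
finger_gap: 0.0916
grip_force: 0.0
time: 4.77
eef_pos: [0.461, 0.0134, 0.1082]
eef_rot: [0.961, 0.275, -0.0, -0.0]
force: [-0.1, 0.1, -0.4]
finger_gap: 0.0299
grip_force: 0.0
```

Fingers still closing; wait, then lift.

```bash
python3 -m pendant '[[0,0,0,0,0,0],[0,0,0,0,0,0],[0,0,0,0,0,0],[0,0,0,0,0,0],[0,0,0,0,0,0],[0,0,0,0,0,0]]' && python3 -m pendant '[[0,0,-0.01,0,0,0],[0,0,-0.015,0,0,0],[0,0,-0.015,0,0,0],[0,0,-0.015,0,0,0],[0,0,-0.015,0,0,0],[0,0,-0.015,0,0,0],[0,0,-0.015,0,0,0],[0,0,-0.01,0,0,0],[0,0,0,0,0,0],[0,0,0,0,0,0]]'
python3 - <<'E'
from h import *
from scipy.spatial.transform import Rotation as R
s=env.observe();M=R.from_quat(s['eef_rot']).as_matrix()
print(s['qpos'],np.degrees(np.arctan2(M[1,0],M[0,0])),s['eef_pos'])
print('tool delta',M.T@(np.array([.4667,-.255,.2])-s['eef_pos']))
d=cams.read_camera("scene");cv2.imwrite("pics/lift.png",d["frame"])
E
```

```text
time: 5.27
eef_pos: [0.4609, 0.0133, 0.1081]
eef_rot: [0.961, 0.275, -0.0, -0.0]
force: [0.6, -0.4, -2.7]
finger_gap: 0.0159
grip_force: 30.0
time: 6.1
eef_pos: [0.4611, 0.0132, 0.2186]
eef_rot: [0.961, 0.275, 0.0, 0.0]
force: [0.1, 0.0, -4.0]
finger_gap: 0.0159
grip_force: 30.0
[ 0.69194773  0.26300134 -0.8826792   2.02475301  0.24843472  0.96132461
 -1.3312182 ] 31.920487945215285 [0.46114437 0.01319657 0.21856289]
tool delta [-0.13710037  0.23055808  0.01874315]
```

View pics/lift.png

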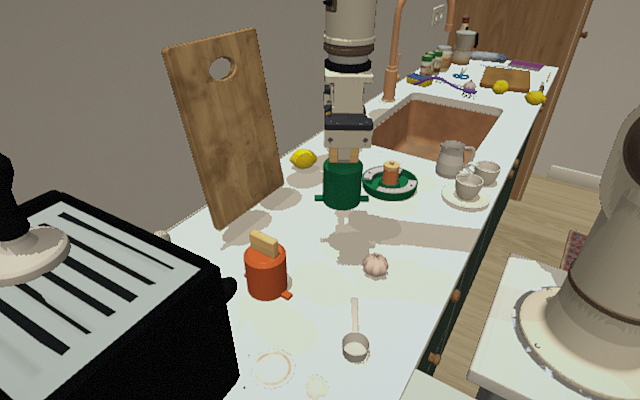

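The cover is held and hangs level, at about (342,185) in the scene view. Next: move over the base and turn to the gap.

```bash
python3 -m pendant '[[-0.0115,0.0193,0,0,0,0],[-0.0115,0.0193,0,0,0,0],[-0.0115,0.0193,0,0,0,0],[-0.0115,0.0193,0,0,0,0],[-0.0115,0.0193,0,0,0,0],[-0.0115,0.0193,0,0,0,0],[-0.0115,0.0193,0,0,0,0],[-0.0115,0.0193,0,0,0,0],[-0.0115,0.0193,0,0,0,0],[-0.0115,0.0193,0,0,0,0],[-0.0115,0.0193,0,0,0,0],[-0.0115,0.0193,0,0,0,0]]' && python3 -m pendant '[[0,0,0,0,0,-5.7],[0,0,0,0,0,-5.7],[0,0,0,0,0,-5.7],[0,0,0,0,0,-5.7],[0,0,0,0,0,0],[0,0,0.006,0,0,0],[0,0,0.006,0,0,0],[0,0,0.006,0,0,0],[0,0,0,0,0,0],[0,0,0,0,0,0]]'
python3 - <<'E'
from h import *
from scipy.spatial.transform import Rotation as R
s=env.observe();M=R.from_quat(s['eef_rot']).as_matrix()
print(s['qpos'],np.degrees(np.arctan2(M[1,0],M[0,0])),s['eef_pos'])
fs=[cams.read_camera(n)["frame"] for n in("scene","top")]
cv2.imwrite("pics/above.png",np.hstack([cv2.resize(fs[0][120:220,340:440],(400,400),interpolation=2),cv2.resize(fs[1][190:290,380:480],(400,400),interpolation=2)]))
E
```

```text
time: 7.15
eef_pos: [0.4655, -0.2568, 0.2167]
eef_rot: [0.961, 0.275, -0.001, -0.001]
force: [-0.3, -0.0, -2.6]
finger_gap: 0.0155
grip_force: 30.0
time: 7.98
eef_pos: [0.466, -0.2558, 0.1994]
eef_rot: [0.888, 0.459, -0.0, -0.001]
force: [0.6, -0.9, -3.7]
finger_gap: 0.0157
grip_force: 30.0
[ 1.10155184  0.42498853 -0.8062319   1.88302195  0.36387177  0.98806155
 -0.48118533] 54.70474262094812 [ 0.46597925 -0.2558325   0.19942005]
```

View pics/above.png

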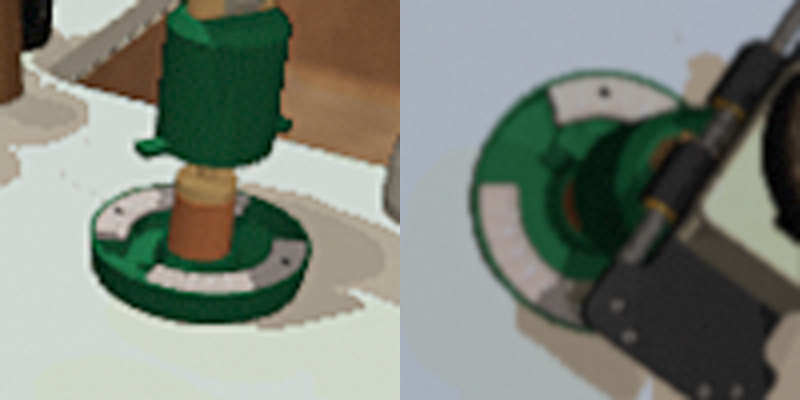

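The left crop shows the cover hanging above the canister, axis near (220,100) in the crop, with its near lug at (150,147) in line with the left gap. A quick numeric check in the scene view:

```bash
python3 - <<'E'
from h import *
s=env.observe();p=s['eef_pos'];d=cams.read_camera("scene");f=d["frame"]
hsv=cv2.cvtColor(f,cv2.COLOR_BGR2HSV);g=cv2.inRange(hsv,(65,90,20),(95,255,255))
for z in(.115,.13,.145):
    u,v=proj(d,[p[0],p[1],z]);r=int(round(v));x=np.where(g[r,340:440])[0]+340
    print("pred",u,"seen",x.min(),x.max(),(x.min()+x.max())/2)
print("px per m world x,y:",proj(d,[p[0]+.01,p[1],.13])-proj(d,[p[0],p[1],.13]),proj(d,[p[0],p[1]+.01,.13])-proj(d,[p[0],p[1],.13]))
# canister (copper) column centre vs predicted at base centre
c=cv2.inRange(hsv,(3,100,60),(16,255,255))
for b in((.4667,-.2539),(.4668,-.2567)):
  for z in(.025,.035,.045):
    u,v=proj(d,[*b,z]);r=int(round(v));x=np.where(c[r,375:405])[0]+375
    print(b,"canister pred",u,"seen",x.min(),x.max(),(x.min()+x.max())/2)
E
```

```text
pred 393.4598843832827 seen 380 409 394.5
pred 394.1733224031607 seen 380 409 394.5
pred 394.8994498653062 seen 381 410 395.5
px per m world x,y: [-3.83458834 -0.97358989] [-1.67206776  1.50001519]
(0.4667, -0.2539) canister pred 389.0406482382304 seen 382 397 389.5
(0.4667, -0.2539) canister pred 389.46715336182183 seen 383 397 390.0
(0.4667, -0.2539) canister pred 389.8984397835016 seen 383 397 390.0
(0.4668, -0.2567) canister pred 389.452039489876 seen 382 397 389.5
(0.4668, -0.2567) canister pred 389.8799850127075 seen 383 397 390.0
(0.4668, -0.2567) canister pred 390.31271838784124 seen 383 397 390.0
```

```bash
python3 -m pendant '[[0.0006,0.0008,0.006,0,0,0],[0,0,0.01,0,0,0],[0,0,0.01,0,0,0],[0,0,0.01,0,0,0],[0,0,0.01,0,0,0],[0,0,0.008,0,0,0],[0,0,0,0,0,0],[0,0,0,0,0,0]]' && python3 -m pendant '[[0,0,0.004,0,0,0],[0,0,0.004,0,0,0],[0,0,0.004,0,0,0],[0,0,0.004,0,0,0],[0,0,0.004,0,0,0],[0,0,0,0,0,0],[0,0,0,0,0,0]]'
```

```text
time: 8.8
eef_pos: [0.4671, -0.2558, 0.1454]
eef_rot: [0.888, 0.46, -0.0, -0.001]
force: [0.3, 1.0, -3.3]
finger_gap: 0.0159
grip_force: 30.0
time: 9.38
eef_pos: [0.4673, -0.256, 0.126]
eef_rot: [0.888, 0.46, -0.0, -0.0]
force: [0.1, -0.6, -2.7]
finger_gap: 0.0158
grip_force: 30.0
```

```bash
python3 -m pendant '[[0,0,0.003,0,0,0],[0,0,0.003,0,0,0],[0,0,0.003,0,0,0],[0,0,0.0025,0,0,0],[0,0,0,0,0,0],[0,0,0,0,0,0],[0,0,0,0,0,0]]'
```

```text
time: 9.97
eef_pos: [0.4674, -0.2561, 0.1147]
eef_rot: [0.888, 0.46, 0.0, -0.0]
force: [0.0, 0.6, -2.5]
finger_gap: 0.0161
grip_force: 30.0
```

```bash
python3 -m pendant '[[0,0,0.0005,0,0,0],[0,0,0,0,0,5],[0,0,0,0,0,5],[0,0,0,0,0,5],[0,0,0,0,0,5],[0,0,0,0,0,5],[0,0,0,0,0,5],[0,0,0,0,0,5],[0,0,0,0,0,5],[0,0,0,0,0,5],[0,0,0,0,0,5],[0,0,0,0,0,0]]' && python3 -m pendant '[[0,0,0,0,0,3],[0,0,0,0,0,0],[0,0,0,0,0,0]]'
python3 - <<'E'
from h import *
from scipy.spatial.transform import Rotation as R
s=env.observe();M=R.from_quat(s['eef_rot']).as_matrix()
print(s['qpos'],np.degrees(np.arctan2(M[1,0],M[0,0])),s['wrist_torque'])
E
```

```text
time: 10.97
eef_pos: [0.4676, -0.256, 0.1144]
eef_rot: [0.999, 0.04, 0.0, 0.0]
force: [-0.9, -0.7, -3.4]
finger_gap: 0.0159
grip_force: 30.0
time: 11.22
eef_pos: [0.4675, -0.2561, 0.1143]
eef_rot: [1.0, 0.017, 0.0, 0.0]
force: [-0.3, -0.3, -2.7]
finger_gap: 0.0158
grip_force: 30.0
[ 0.86371487  0.48739871 -0.51169648  1.94717548  0.32913697  0.78902771
 -1.37032956] 1.91887419866645 [ 0.04260343  0.01445561 -0.00840186]
```

```bash
for i in 1; do python3 -m pendant '[[0,0,0,0,0,2],[0,0,0,0,0,2],[0,0,0,0,0,1.5],[0,0,0,0,0,0],[0,0,0,0,0,0]]'; python3 - <<'E'
from h import *
from scipy.spatial.transform import Rotation as R
s=env.observe();M=R.from_quat(s['eef_rot']).as_matrix()
print(np.degrees(np.arctan2(M[1,0],M[0,0])),s['wrist_torque'])
E
done; python3 -m pendant '[[0,0,0,0,0,2],[0,0,0,0,0,1.5],[0,0,0,0,0,0],[0,0,0,0,0,0]]'; python3 - <<'E'
from h import *
from scipy.spatial.transform import Rotation as R
s=env.observe();M=R.from_quat(s['eef_rot']).as_matrix()
print(np.degrees(np.arctan2(M[1,0],M[0,0])),s['wrist_torque'])
E
```

```text
time: 11.63
eef_pos: [0.4674, -0.2561, 0.1142]
eef_rot: [0.999, -0.032, -0.0, -0.0]
force: [0.1, 0.4, -3.2]
finger_gap: 0.0156
grip_force: 30.0
-3.6605729743047815 [ 0.00612333 -0.01030092  0.04087089]
time: 11.97
eef_pos: [0.4677, -0.2553, 0.1142]
eef_rot: [0.998, -0.062, 0.0, -0.0]
force: [0.4, 3.5, -3.5]
finger_gap: 0.016
grip_force: 30.2
-7.101679371304001 [ 0.87701082 -0.16113805  0.47672174]
```

The torque jump shows it's at the stop. Relax slightly, release and rise.

```bash
python3 -m pendant '[[0,0,0.0003,0,0,-0.8],[0,0,0,0,0,0],[0,0,0,0,0,0]]' && python3 -m pendant '[[0,0,0,0,0,0],[0,0,0,0,0,0],[0,0,0,0,0,0],[0,0,0,0,0,0],[0,0,0,0,0,0],[0,0,0,0,0,0],[0,0,0,0,0,0],[0,0,0,0,0,0]]' -1 && python3 -m pendant '[[0,0,-0.005,0,0,0],[0,0,-0.01,0,0,0],[0,0,-0.015,0,0,0],[0,0,-0.015,0,0,0],[0,0,-0.015,0,0,0],[0,0,-0.015,0,0,0],[0,0,-0.015,0,0,0],[0,0,-0.015,0,0,0],[0,0,-0.015,0,0,0],[0,0,0,0,0,0]]' && python3 -m pendant '[[-0.015,0,0,0,0,0],[-0.015,0,0,0,0,0],[0,0.02,0,0,0,0],[0,0.02,0,0,0,0],[0,0.02,0,0,0,0],[0,0.02,0,0,0,0],[0,0.02,0,0,0,0],[0,0.02,0,0,0,0],[0,0.02,0,0,0,0],[0,0.02,0,0,0,0],[0,0,0,0,0,0],[0,0,0,0,0,0]]'
python3 - <<'E'
from h import *
fs=[cams.read_camera(n)["frame"] for n in("scene","top")]
cv2.imwrite("pics/done.png",np.hstack([cv2.resize(fs[0][120:220,340:440],(400,400),interpolation=2),cv2.resize(fs[1][190:290,380:480],(400,400),interpolation=2)]))
E
```

```text
time: 12.22
eef_pos: [0.4677, -0.2555, 0.1141]
eef_rot: [0.998, -0.056, 0.0, -0.0]
force: [0.1, 5.1, 0.6]
finger_gap: 0.0157
grip_force: 30.0
time: 12.88
eef_pos: [0.4674, -0.2563, 0.1139]
eef_rot: [0.998, -0.056, 0.0, 0.0]
force: [1.1, -0.7, -0.1]
finger_gap: 0.0648
grip_force: 0.0
time: 13.72
eef_pos: [0.4695, -0.2568, 0.2379]
eef_rot: [0.998, -0.056, 0.003, 0.002]
force: [0.3, 0.1, -0.9]
finger_gap: 0.0919
grip_force: 0.0
time: 14.72
eef_pos: [0.4188, -0.4126, 0.2334]
eef_rot: [0.998, -0.058, -0.0, -0.0]
force: [0.2, 0.5, 1.5]
finger_gap: 0.0919
grip_force: 0.0
```

View pics/done.png

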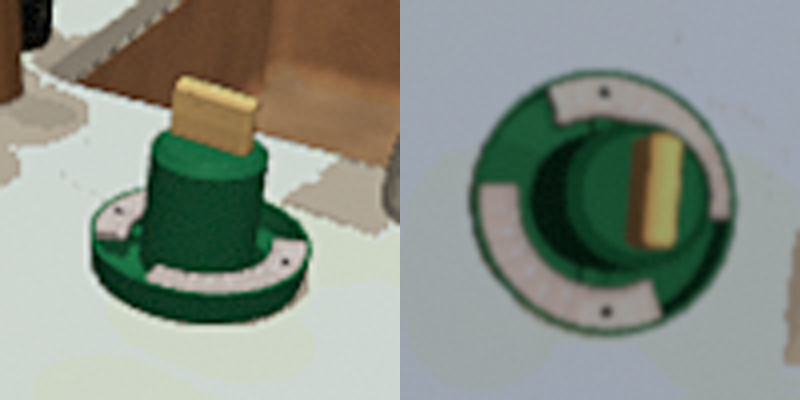

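The cover sits level in the base with its lugs under the lip near the dots at (604,92) and (606,312). Its bar points along the dots, about 6° past, against the stop. The robot is clear.

```bash
python3 -c "
from plant import finish_job
print(finish_job())"
```

```text
the job is handed in; nothing more can be done
None
```

The green cover is on its base over the copper canister, twisted clockwise to the stop and released; I didn't touch the terracotta cover, and the job was handed in at about 15 s (no verdict came back).

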